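# Stack the spacer and cover plates on a four-post specimen jig

## Task

Put the specimen jig together: lower the spacer plate (the one with the solid upright rib) over the four posts until it lies fully home on their shoulders, then stack the cover plate (the one with the bridge handle) over the same posts so that it lies flat on the spacer. The posts stand on a carriage that may be locked anywhere along its slide, so feel for them and do not force the plates; let go of both and leave the stopwatch, spare knob and clamp block where they are.

Things in the scene. Friction and masses are not known exactly. Their poses are not given: they have to be found in the camera images.
- jig: Fixed steel jig: dark base 140 (x) x 112 (y) x 16 mm, origin at the centre of its underside. On it a light metal carriage, locked by friction (gives only above 80 N; do not push it), bears four posts at x = +-48, y = +-20 mm from its centre. That centre is on the jig's x = 0, but anywhere from -14 to +14 mm along the jig's y: not measured, different each time, to be felt or seen.
- jig_home (a point): Middle of the jig's slide (x = y = 0 of the jig, jig's axes), 34 mm over the worktop, level with the shoulders (15 mm diameter) at the feet of the posts, on which the spacer's underside rests when home. The posts are 8 mm in diameter up to 57 mm over the worktop, then a cone narrowing to 3 mm at the tip at 62 mm. The carriage's top is at 26 mm.
- spacer: Loose spacer, light grey metal, about 0.22 kg: a plate 120 x 64 x 8 mm (long side along its x) with four round through holes of 10.5 mm diameter at x = +-48, y = +-20 mm. From the middle of its top rises a solid rib 36 mm long (x), 12 mm thick (y), 32 mm high; overall height 40 mm. Origin at the centre of the plate's underside, z up. Works either way round.
- spacer_grip (a point): Where to grip the spacer: the middle of its rib, 30 mm over the plate's underside, 10 mm below the rib's top, the fingers closing along the plate's y on the 12 mm thickness. Axes as the plate's.
- cover: Loose steel cover, about 0.25 kg: a plate 120 x 64 x 8 mm (long side along its x) with four round through holes of 10.5 mm diameter at x = +-48, y = +-20 mm. A window 52 x 26 mm lets the spacer's rib through; over it a bridge handle: black bar 74 (x) x 16 (y) mm, from 42 to 58 mm over the underside, on legs at x = +-33 mm. Origin at the centre of the underside, z up. Works either way round.
- cover_grip (a point): Where to grip the cover: the middle of its bar, 52 mm over the plate's underside, the fingers closing along the plate's y on the 16 mm width. Once stacked, the top of the spacer's rib is 20 mm below this point. Axes as the plate's.
- stopwatch: Bystander: dark stopwatch 70 x 61 x 18 mm, origin under its centre.
- spare_key_knob: Bystander: light metal spare knob, 33 mm diameter, 28 mm high, origin under its centre.
- clamp_block: Bystander: black clamp block with two brass screws, 38 x 42 x 36 mm, origin under its centre.
Things that resemble listed ones, but are neither listed nor needed, are in the scene too. What is shaped like the spacer but purple is not meant.

How it is judged:
By the outcome, as a careful person would: the job done as asked, in the order asked, and still so for the second after the job is handed in, with the robot touching nothing.
It also fails if it takes over 72 s, if anything falls off the work surface, if the arm or the gripper's body presses on something with over 40 N, if the wrist force passes 120 N, or if a joint passes its speed limit or range.

## Robot

A 6-joint arm with a two-finger parallel gripper is mounted at the origin on a cart in front of the work surface, level with it; the furniture and walls round the work are solid. World frame = base frame: x ahead of the robot, y to its left, z up, the work surface at z = 0. Lengths are in m, angles in rad, forces in N, time in s.
With the tool pointing down it reaches from about 0.275 to 1 m from the base axis. Payload 8.4 kg.
Tool frame: the origin (TCP) lies between the finger pads; the fingertips stand 25 mm ahead of it and the grasp point (between the pads) lies 6 mm ahead of it; z points along the fingers, y is the line along which they close (so a half turn about z gives the same grasp; the last joint's range is limited). The gripper opens to 85 mm and grips with 20 to 120 N. Pads are 22 mm wide; open, the fingers measure 114 mm over their backs; the gripper's body (76 mm by 85 mm) begins 54 mm behind the grasp point. The pads swing forward as they close: fully open they stand 13 mm farther back than shut.
Start: joints at [1.294, 0.353, 1.633, -0, 1.155, -0.002], TCP at [0.17, 0.602, 0.256] pointing down, gripper open.
Joint ranges: [-2.63, 2.63], [-0.92, 2.1], [0.06, 2.66], [-1.3, 4.44], [0, 2.69], [-3.02, 3.02]. Speed limits (rad/s): [2.22, 2.22, 2.79, 3.14, 3.14, 3.14].

## Interface

Orientations are given as a unit quaternion [x, y, z, w].
In Python, from cell import manip, solver, optics, sensors gives the robot as it stands. Calls block until the motion is done:
- manip.goto(position, orientation): joint-space move of the TCP to a pose.
- manip.servo_line(position, frame=None, speed=0.15, f_stop=None): straight line of the TCP; frame=None keeps the orientation; speed is the mean speed in m/s. With f_stop (N) it stops when the force on the tool has changed by that much, and returns True; else False.
- manip.goto_joints(angles): joint-space move.
- manip.set_gripper(opening, squeeze=None): finger opening in m; squeeze is the grip in N (None keeps the last); returns when the fingers have stopped.
- manip.pause(seconds).
- solver.inverse_kinematics(position, orientation): joint angles nearest the present ones, or None.
- optics.capture(name): name is "scene" or "top" or "wrist"; returns (picture, depth): 480x640x3 uint8, red, green, blue; 480x640 float32, m along the optical axis (not along the pixel's ray), 0 where there is no reading.
- optics.camera_model(name): a dict with "mtx" (3x3 intrinsics, pixels), "position" and "orientation" of the camera in the world. Camera axes: x right, y up, looking along -z (the intrinsics and any distortion apply to the point x, -y, -z); pixel columns grow to the right and rows downward; lengths in m; the calibration is good to about 2 mm. A picture is of the moment at which its call begins: read the wrist's pose just before it. camera_model takes no time and is no camera call; for the wrist camera it gives the pose at the moment of the call.
A pose or a line that the arm cannot do raises manip.Unreachable and nothing moves.
- manip.finish_job(): hands the job in; it is judged then, once.
Readings, each from a call of its own:
- sensors.current_time_s(): time.
- sensors.current_joint_positions(): joint angles.
- sensors.current_dq(): joint speeds.
- sensors.current_joint_torque(): joint torques, N m.
- sensors.current_tcp_pos(): TCP position.
- sensors.current_tool_rot(): TCP orientation.
- sensors.current_contact_force(): force on the tool from outside, world axes, zero at the start.
- sensors.current_torque(): the same for the moment, N m.
- sensors.current_width(): finger opening in m.
- sensors.current_gripper_force(): force on a finger pad.
Only numpy, scipy, OpenCV 4.12 (cv2) and the standard library are available. Lean on these libraries where they do the work, as an engineer would, in place of code of your own. Each camera call takes 0.05 s, during which the arm holds its last target. There are 200 camera calls.

## Working session

There is one attempt and no reset: what is moved stays moved. The work goes in short steps, each a Python script; the robot and the scene stay as the last script left them, time stands still between calls to the robot, and variables do not carry over. Pictures are saved under pics/ and viewed, at most 10 in all, crops included, and the job is handed in when it is done.

```bash
ls; mkdir -p pics
python3 - <<'E'
from cell import manip, solver, optics, sensors
import numpy as np,cv2
for n in ["scene","top","wrist"]:
    p,d=optics.capture(n); np.savez(f"{n}0.npz",p=p,d=d,**{k:np.array(v) for k,v in optics.camera_model(n).items()})
    print(n,optics.camera_model(n), (d==0).mean())
    cv2.imwrite(f"pics/{n}0.png",p[:,:,::-1])
print(sensors.current_time_s(),sensors.current_tool_rot())
E
```

```text
pics
scene {'mtx': array([[552.28217766,   0.        , 320.60856349],
       [  0.        , 552.28217766, 234.28666741],
       [  0.        ,   0.        ,   1.        ]]), 'position': array([-0.11916454, -0.92684922,  0.52605619]), 'orientation': array([ 0.52675678, -0.16213815, -0.25530023,  0.79439305])} 0.003916015625
top {'mtx': array([[598.97981485,   0.        , 326.82081505],
       [  0.        , 598.97981485, 240.87355263],
       [  0.        ,   0.        ,   1.        ]]), 'position': array([ 0.31547786, -0.06520518,  1.50721996]), 'orientation': array([-0.04803051,  0.04445483,  0.70723921, -0.70393859])} 0.0040462239583333335
wrist {'mtx': array([[393.67953508,   0.        , 315.66141207],
       [  0.        , 393.67953508, 247.83159696],
       [  0.        ,   0.        ,   1.        ]]), 'position': array([0.09094256, 0.62313478, 0.37279447]), 'orientation': array([-0.12711992, -0.09537775,  0.59575622,  0.7872853 ])} 0.0040104166666666665
0.15 [ 1.36972268e-01  9.90574717e-01 -5.65698314e-04 -8.74953001e-05]
```

View pics/top0.png

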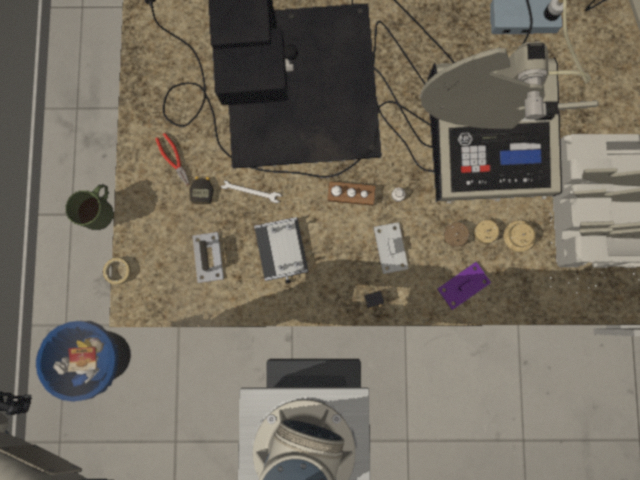

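View pics/scene0.png

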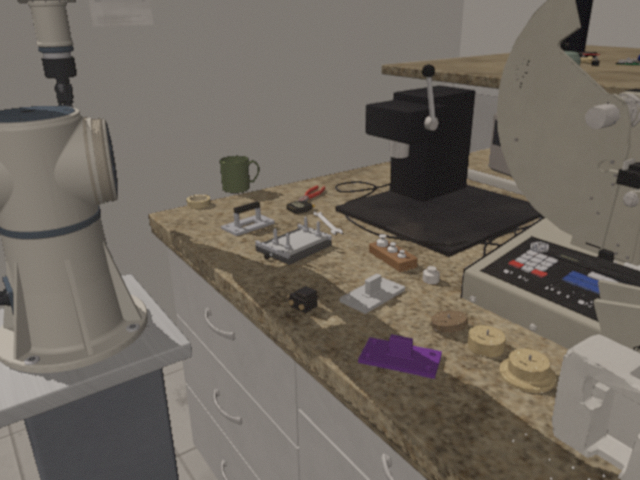

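The top view shows the cover at (208,257), the jig at (280,248), the spacer at (391,247), the purple decoy at (464,285), the clamp block at (374,298), the knob at (398,194) and the stopwatch at (201,190). In the scene view all of them stand upright and the plates lie flat.

```bash
cat > h.py <<'E'
import numpy as np,cv2
from scipy.spatial.transform import Rotation as R
def rays(m,uv):
    uv=np.atleast_2d(np.asarray(uv,float)); K=m['mtx']
    d=np.c_[(uv[:,0]-K[0,2])/K[0,0],-(uv[:,1]-K[1,2])/K[1,1],-np.ones(len(uv))]
    return R.from_quat(m['orientation']).apply(d)
def onplane(m,uv,z):
    d=rays(m,uv); return m['position']+d*((z-m['position'][2])/d[:,2])[:,None]
def cloud(m,dep):
    v,u=np.mgrid[:480,:640]; d=rays(m,np.c_[u.ravel(),v.ravel()])
    return (m['position']+d*dep.reshape(-1,1)).reshape(480,640,3)
def proj(m,p):
    q=R.from_quat(m['orientation']).inv().apply(np.atleast_2d(p)-m['position']); K=m['mtx']
    return np.c_[K[0,2]-K[0,0]*q[:,0]/q[:,2],K[1,2]+K[1,1]*q[:,1]/q[:,2]]
def down(yaw): # tool z down, tool y axis along direction yaw (world)
    y=np.array([np.cos(yaw),np.sin(yaw),0]);z=np.array([0,0,-1.]);x=np.cross(y,z)
    return R.from_matrix(np.c_[x,y,z]).as_quat()
E
python3 - <<'E'
from h import *
f=np.load("top0.npz"); m=f; P=cloud(f,f['d'])
for n,(u0,u1,v0,v1) in dict(cover=(185,235,225,290),jig=(245,315,210,287),spacer=(365,415,215,280),clamp=(350,392,280,315),knob=(385,412,180,208),watch=(183,218,170,210)).items():
    p=P[v0:v1,u0:u1].reshape(-1,3); zt=np.median(p[:,2]); s=p[p[:,2]>0.0045]
    r=cv2.minAreaRect(s[:,:2].astype(np.float32)*1000)
    print(n,"bgz",np.round([p[:,2].min(),zt,p[:,2].max()],4),len(s),"rect",np.round(r[0],1),np.round(r[1],1),round(r[2],1))
w=np.load("wrist0.npz");t=R.from_quat([1.36972268e-01,9.90574717e-01,-5.65698314e-04,-8.74953001e-05])
print("cam in tool",t.inv().apply(w['position']-[.17,.602,.256]), t.inv().apply(-R.from_quat(w['orientation']).as_matrix()[:,2]))
E
```

```text
cover bgz [-0.0117  0.0018  1.5072] 1076 rect [447.  113.1] [404.2 181.8] 77.8
jig bgz [-0.0137  0.005   1.5072] 2745 rect [453.9  44.6] [287.5 205.4] 2.9
spacer bgz [-0.012   0.002   1.5072] 1166 rect [ 432.9 -193.9] [157.7 310.7] 69.3
clamp bgz [-1.3800e-02  7.0000e-04  1.5072e+00] 358 rect [ 367.8 -141.1] [ 90.5 160.6] 5.2
knob bgz [-1.1200e-02  6.0000e-04  1.5072e+00] 190 rect [ 485.9 -178.8] [ 72.6 403.1] 66.5
watch bgz [-0.0104  0.0035  1.5072] 659 rect [488.7 144.1] [531.1 115.5] 38.1
cam in tool [ 0.08182831 -0.00124519 -0.11679162] [-3.13819963e-01 -3.27437422e-04  9.49482450e-01]
```

Run:
```python
from h import *
from cell import manip, solver, optics, sensors
f=np.load("top0.npz")
c=onplane(f,[(208,257),(280,248),(391,247)],0.015); print(c.round(3))
for n,xy in dict(jig=c[:2].mean(0)*.5+c[1]*.5,spacer=c[2]).items():
    manip.goto([xy[0]-.01,xy[1],0.22],down(np.pi/2)); manip.pause(.2)
    m=optics.camera_model("wrist"); p,d=optics.capture("wrist")
    np.savez(f"{n}1.npz",p=p,d=d,**m); cv2.imwrite(f"pics/{n}1.png",p[:,:,::-1])
    print(n,sensors.current_tcp_pos(),sensors.current_time_s(),sensors.current_joint_positions().round(2) if hasattr(sensors.current_joint_positions(),'round') else 0)
```

```text
[[ 0.473  0.24   0.015]
 [ 0.494  0.06   0.015]
 [ 0.496 -0.219  0.015]]
jig [0.47902022 0.10507478 0.21999715] 2.5083 [ 0.21  0.19  1.95  0.    1.   -1.36]
spacer [ 0.48591494 -0.21805484  0.22002713] 3.9833 [-0.42  0.25  1.87  0.    1.02 -2.  ]
```

View pics/jig1.png

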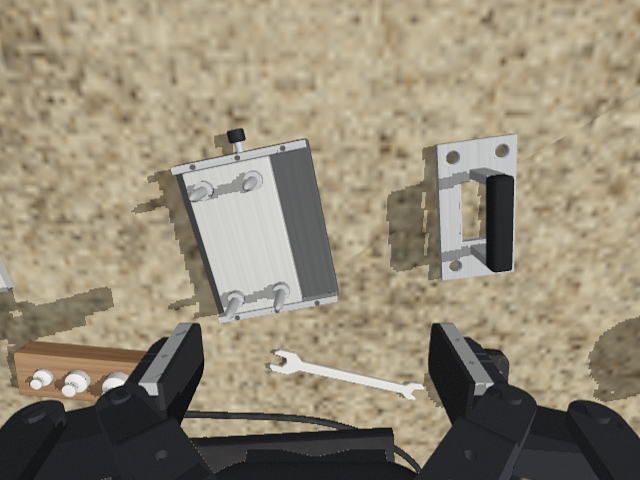

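View pics/spacer1.png

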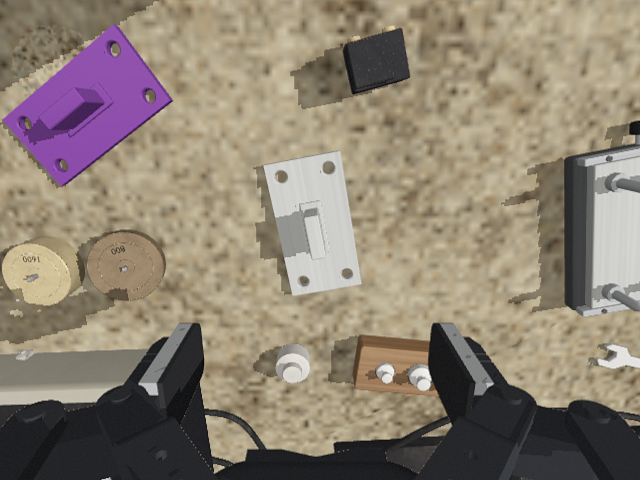

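The jig view shows the carriage shifted to the left (-y), with posts near (200,190), (250,183), (235,300) and (281,295). The cover lies at (478,207) with its black bar. The spacer is at (312,223) with holes near (281,177), (328,168), (347,273) and (304,281). Next I'll refine these by masks and zoom in on the posts.

Run:
```python
from h import *
def holes(fn,guess,z,n):
    f=np.load(fn); g=cv2.cvtColor(f['p'],cv2.COLOR_RGB2GRAY); out=[]
    for u,v in guess:
        c=g[v-11:v+12,u-11:u+12]; t,b=cv2.threshold(c,0,255,cv2.THRESH_OTSU|cv2.THRESH_BINARY_INV)
        cs=cv2.findContours(b,cv2.RETR_LIST,cv2.CHAIN_APPROX_NONE)[0]
        cs=[k for k in cs if 30<cv2.contourArea(k)<300]
        k=min(cs,key=lambda k:np.hypot(*(np.array(cv2.minEnclosingCircle(k)[0])-11)))
        (cx,cy),ax,_=cv2.fitEllipse(k); out.append((u-11+cx,v-11+cy)); print(n,np.round(out[-1],1),np.round(ax,1),t)
    X=onplane(f,out,z)[:,:2]; print((X*1000).round(1)); 
    D=np.linalg.norm(X[:,None]-X[None],axis=2)*1000; print(D.round(1)[np.triu_indices(len(X),1)])
    return X
S=holes("spacer1.npz",[(281,177),(328,168),(347,273),(304,281)],.008,"spacer")
# order: A B (near robot), C D far ; long axis from near mid to far mid
print("spacer ctr",S.mean(0),"yaw long",np.degrees(np.arctan2(*((S[2]+S[3]-S[0]-S[1])[::-1]))))
C=holes("jig1.npz",[(453,157),(502,151),(456,266)],.008,"cover")
v=C[2]-C[0]; print("cover ctr",(C[1]+C[2])/2,"yaw",np.degrees(np.arctan2(v[1],v[0])))
f=np.load("jig1.npz"); p=f['p'][125:335,160:350,::-1]
cv2.imwrite("pics/jigz.png",cv2.resize(p[:,:150],None,fx=2.8*1.0,fy=2.8,interpolation=cv2.INTER_CUBIC))
P=cloud(f,f['d']); b=P[185:200,380:400]; print(f['d'][200:203,380:384], P[230:260,230:260,2].std(),P[230:260,230:260,2].mean())
```

```text
spacer [281.5 175.9] [10.5 12.9] 162.0
spacer [328.4 167.2] [11.8 12.7] 161.0
spacer [346.9 273.1] [10.  10.8] 163.0
spacer [303.6 280.5] [ 8.7 10.7] 159.0
[[ 450.3 -246.5]
 [ 443.1 -207.6]
 [ 537.  -189.9]
 [ 544.3 -229. ]]
[ 39.5 103.5  95.7  95.6 103.5  39.7]
spacer ctr [ 0.49366375 -0.21824   ] yaw long 10.590924515039196
cover [452.5 157. ] [11.8 13.8] 148.0
cover [501.7 150.3] [11.6 14.3] 148.0
cover [455.5 261.1] [16.1 21.8] 156.0
[[427.9 216.9]
 [422.5 256.4]
 [518.6 229.4]]
[39.9 91.5 99.8]
cover ctr [0.4705346  0.24290718] yaw 7.888114075122367
[[0.34258267 0.34154862 0.34329522 0.34167388]
 [0.34187323 0.34319404 0.34131974 0.341309  ]
 [0.34324813 0.3433738  0.3418635  0.34261197]] 0.01798379049252028 0.026312952259631935
```

View pics/jigz.png

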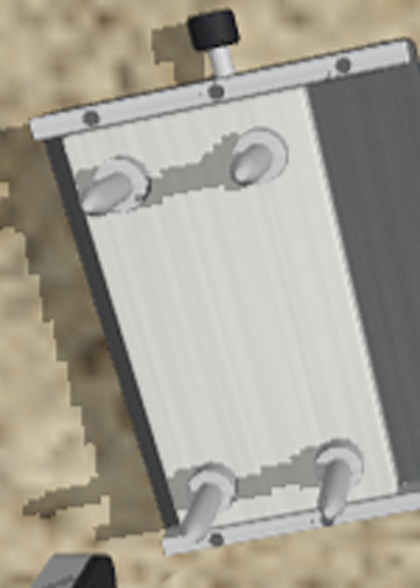

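The zoom shows post tips at crop pixels (88,209), (237,178), (181,536), (328,518), and shoulders at (126,184), (263,156), (213,487), (340,464).

Run:
```python
from h import *
f=np.load("jig1.npz")
T=np.array([(88,209),(237,178),(328,518),(181,536)])/2.8+[160,125]
S=np.array([(126,184),(263,156),(340,464),(213,487)])/2.8+[160,125]
for n,uv,z in(("tip",T,.062),("sh",S,.034)):
    X=onplane(f,uv,z)[:,:2]; D=np.linalg.norm(X[:,None]-X[None],axis=2)*1000
    v=X[2]+X[3]-X[0]-X[1]
    print(n,(X*1000).round(1).tolist(),D.round(1)[np.triu_indices(4,1)],X.mean(0).round(4),np.degrees(np.arctan2(v[1],v[0])).round(2))
# cover: near holes refined, third
h=onplane(f,[(452.5,157),(501.7,150.3),(456,266)],.008)[:,:2]
v=h[1]-h[0];th=np.arctan2(-v[0],v[1]); L=np.array([np.cos(th),np.sin(th)])
print("cover via near pair",h[:2].mean(0)+.048*L,np.degrees(th),"predicted third",h[0]+.096*L,h[2], "diag",(h[1]+h[2])/2)
# bar edges (black) at z=.058 and plate outline at z .008
g=cv2.cvtColor(f['p'],cv2.COLOR_RGB2GRAY)[165:280,475:525]; b=(g<50).astype(np.uint8); 
c=max(cv2.findContours(b,0,1)[0],key=cv2.contourArea)[:,0]+[475,165]
r=cv2.minAreaRect((onplane(f,c,.058)[:,:2]*1000).astype(np.float32)); print("bar",r)
# spacer outline + rib top
s=np.load("spacer1.npz");hs=cv2.cvtColor(s['p'],cv2.COLOR_RGB2HSV)
b=((hs[...,1]<40)&(hs[...,2]>140)).astype(np.uint8); b[:140]=0;b[305:]=0;b[:,:250]=0;b[:,370:]=0
c=max(cv2.findContours(b,0,1)[0],key=cv2.contourArea)[:,0]
print("spacer outl",cv2.minAreaRect((onplane(s,c,.008)[:,:2]*1000).astype(np.float32)))
```

```text
tip [[452.4, 17.1], [444.6, 55.2], [539.1, 75.1], [544.7, 33.9]] [ 38.9 104.3  93.8  96.7 102.4  41.5] [0.4952 0.0453] 11.11
sh [[451.0, 19.3], [443.3, 57.6], [535.5, 76.2], [543.2, 37.6]] [ 39.  101.9  93.9  94.1 101.8  39.4] [0.4933 0.0477] 11.29
cover via near pair [0.47277178 0.24306205] 7.712189876674935 predicted third [0.52300916 0.22977589] [0.52323508 0.2304437 ] diag [0.47288474 0.24339595]
bar ((471.77789306640625, 239.37176513671875), (73.74639129638672, 19.12794303894043), 7.744444847106934)
spacer outl ((494.36724853515625, -219.0060272216797), (120.74662780761719, 64.64529418945312), 10.575533866882324)
```

Run:
```python
from h import *
from cell import manip, solver, optics, sensors
a=np.radians(11.2); L=np.array([np.cos(a),np.sin(a)])
c=np.array([.4943,.0467])+.082*L
manip.goto([*c,.15],down(a+np.pi/2)); manip.pause(.2)
m=optics.camera_model("wrist"); p,d=optics.capture("wrist"); np.savez("jig2.npz",p=p,d=d,**m)
print(sensors.current_time_s(),m['position'],proj(m,[[.4943,.0467,.03]]))
cv2.imwrite("pics/jig2.png",cv2.resize(p[0:300,190:490,::-1],(600,600),interpolation=cv2.INTER_CUBIC))
```

```text
5.3917 [0.49473561 0.04570244 0.267423  ] [[317.48307943 117.03047274]]
```

View pics/jig2.png

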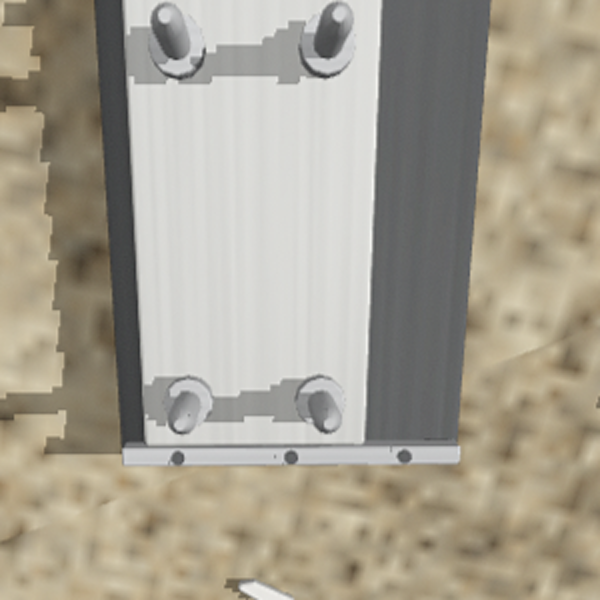

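The close view shows tips at crop pixels (166,12), (340,12), (325,424), (180,424), and shoulders at (176,44), (327,41), (321,402), (187,403).

Run:
```python
from h import *
f=np.load("jig2.npz")
T=(np.array([(166,12),(340,12),(325,424),(180,424)])+.5)/2-.5+[190,0]
S=(np.array([(176.5,44),(327,40),(320.5,402),(187,403)])+.5)/2-.5+[190,0]
for n,uv,z in(("tip",T,.062),("sh",S,.034)):
    X=onplane(f,uv,z)[:,:2]; D=np.linalg.norm(X[:,None]-X[None],axis=2)*1000
    v=X[2]+X[3]-X[0]-X[1]
    print(n,(X*1000).round(1).tolist(),D.round(1)[np.triu_indices(4,1)],X.mean(0).round(4),np.degrees(np.arctan2(v[1],v[0])).round(2))
```

```text
tip [[451.0, 17.2], [443.3, 56.2], [537.8, 74.0], [545.3, 36.1]] [ 39.7 103.8  96.2  96.2 103.9  38.7] [0.4944 0.0459] 11.01
sh [[451.7, 17.2], [443.2, 55.7], [537.4, 75.1], [545.4, 35.8]] [ 39.5 103.4  95.5  96.1 104.1  40.1] [0.4944 0.0459] 11.43
```

Run:
```python
from h import *
from cell import manip, solver, optics, sensors
a=np.radians(10.6); x,y=.4940,-.2185
manip.set_gripper(.05)
manip.goto([x,y,.10],down(a+np.pi/2))
print(manip.servo_line([x,y,.038],speed=.08,f_stop=8),sensors.current_tcp_pos())
manip.set_gripper(0,60); print("w",sensors.current_width(),sensors.current_gripper_force())
manip.servo_line([x,y,.13],speed=.12); manip.pause(.2)
print("w",sensors.current_width(),np.round(sensors.current_contact_force(),2),np.round(sensors.current_torque(),3),sensors.current_time_s())
m=optics.camera_model("wrist"); p,d=optics.capture("wrist"); np.savez("held1.npz",p=p,d=d,**m); cv2.imwrite("pics/held1.png",p[:,:,::-1])
```

```text
False [ 0.49427363 -0.2186522   0.03826061]
w 0.011134958442090333 58.99248003959656
w 0.011053883285373786 [-0.02  0.3  -1.66] [ 0.015 -0.032 -0.038] 9.45
```

View pics/held1.png

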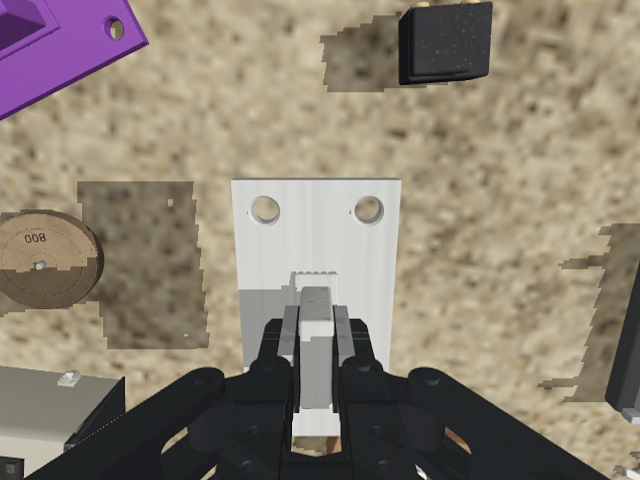

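The spacer is held square, with its near holes at (265,210) and (369,210).

```bash
cat >> h.py <<'E'
def inserter(c,yaw,zhome,zstart,manip,sensors,f=7):
    L=np.array([np.cos(yaw),np.sin(yaw)]);W=np.array([-L[1],L[0]]);S=lambda:np.array(sensors.current_contact_force())
    b=S();off=np.zeros(2)
    for k in range(6):
        p=c+off[0]*L+off[1]*W
        hit=manip.servo_line([*p,zhome],speed=.04,f_stop=f); t=np.array(sensors.current_tcp_pos()); F=S()-b
        print(k,hit,"z over home mm",((t[2]-zhome)*1e3).round(2),"off",(off*1e3).round(2),"F jig",np.round([F[:2]@L,F[:2]@W,F[2]],1),"M",np.round(sensors.current_torque(),3),"t",round(sensors.current_time_s(),2),flush=True)
        if not hit or t[2]-zhome<.0025: return True
        return False
E
python3 - <<'E'
from h import *
from cell import manip, solver, optics, sensors
f=np.load("held1.npz"); t=np.array([.4940,-.2185]);a=np.radians(10.6);L=np.array([np.cos(a),np.sin(a)]);W=np.array([-L[1],L[0]])
X=onplane(f,[(265,210),(369,210)],.0997)[:,:2]-t; print(np.c_[X@L,X@W].round(4))
yaw=np.radians(11.2); q=down(yaw+np.pi/2); c=np.array([.4944,.0459])
manip.goto([*c,.145],q); manip.servo_line([*c,.108],speed=.1); manip.pause(.2)
print(sensors.current_tcp_pos())
inserter(c,yaw,.0723,.108,manip,sensors)
E
```

```text
[[-0.0488 -0.019 ]
 [-0.0488  0.0206]]
[0.49493285 0.04582936 0.10863013]
0 True z over home mm 0.16 off [0. 0.] F jig [-0.7  1.5  9. ] M [0.011 0.096 0.001] t 12.11
```

Run:
```python
from h import *
from cell import manip, solver, optics, sensors
manip.set_gripper(.04); p=np.array(sensors.current_tcp_pos())
manip.servo_line([p[0],p[1],.17],speed=.15); manip.pause(.1)
m=optics.camera_model("wrist"); im,d=optics.capture("wrist"); np.savez("rel1.npz",p=im,d=d,**m); cv2.imwrite("pics/rel1.png",im[:,:,::-1])
a=np.radians(7.7); x,y=.4724,.2428
manip.goto([x,y,.13],down(a+np.pi/2))
print(manip.servo_line([x,y,.059],speed=.08,f_stop=8),sensors.current_tcp_pos())
manip.set_gripper(0,60); print("w",sensors.current_width(),sensors.current_gripper_force())
manip.servo_line([x,y,.17],speed=.12); manip.pause(.2)
print("w",sensors.current_width(),sensors.current_tcp_pos(),np.round(sensors.current_contact_force(),2),np.round(sensors.current_torque(),3),sensors.current_time_s())
m=optics.camera_model("wrist"); p,d=optics.capture("wrist"); np.savez("held2.npz",p=p,d=d,**m)
cv2.imwrite("pics/held2.png",np.hstack([cv2.resize(k[:,120:520,::-1],(400,480)) for k in(im,p)]))
```

```text
False [0.47271582 0.24298604 0.05936167]
w 0.014563427096131698 59.0292763710022
w 0.01462744753181506 [0.47206916 0.2426201  0.16930945] [ 0.69  0.38 -3.16] [0.028 0.022 0.007] 16.9333
```

View pics/held2.png

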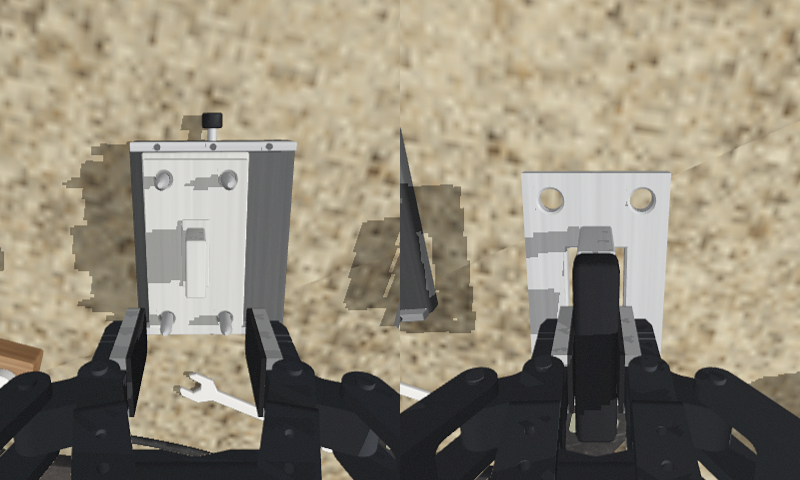

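Left half: the spacer lies on the shoulders with all four posts through it. Right half: the cover is held square, with near holes at wrist pixels (270,200) and (363,200).

Run:
```python
from h import *
from cell import manip, solver, optics, sensors
f=np.load("held2.npz"); t=np.array([.47207,.24262]);a=np.radians(7.7);L=np.array([np.cos(a),np.sin(a)]);W=np.array([-L[1],L[0]])
X=onplane(f,[(270.5,200),(363,200)],.118)[:,:2]-t; X=np.c_[X@L,X@W]; print(X.round(4))
e=X.mean(0)-[-.0488,.0008]; print("rel. to spacer",e)
yaw=np.radians(11.2); L=np.array([np.cos(yaw),np.sin(yaw)]);W=np.array([-L[1],L[0]])
c=np.array([.4946,.0459])-np.clip(e[0],-.002,.002)*L
q=down(yaw+np.pi/2)
manip.goto([*c,.17],q); manip.servo_line([*c,.129],speed=.1); manip.pause(.2)
print(sensors.current_tcp_pos())
inserter(c,yaw,.1010,.129,manip,sensors)
```

```text
[[-0.0479 -0.0196]
 [-0.0479  0.0204]]
rel. to spacer [ 0.00090966 -0.00039632]
[0.4942252  0.04590162 0.12965435]
0 True z over home mm 0.49 off [0. 0.] F jig [-2.3  0.  10. ] M [-0.008  0.188  0.061] t 19.22
```

Run:
```python
from h import *
from cell import manip, solver, optics, sensors
manip.set_gripper(.045); p=np.array(sensors.current_tcp_pos())
manip.servo_line([p[0],p[1],.2],speed=.12)
manip.servo_line([p[0]+.03,p[1]+.12,.24],speed=.15); manip.pause(.2)
m=optics.camera_model("wrist"); a,d=optics.capture("wrist"); np.savez("fin.npz",p=a,d=d,**m); b,_=optics.capture("scene")
u,v=proj(m,[[.4944,.0459,.05]])[0].astype(int); print(u,v,np.round(sensors.current_contact_force(),2),sensors.current_time_s())
u=min(max(u,100),540);v=min(max(v,100),380)
cv2.imwrite("pics/fin.png",np.hstack([cv2.resize(k[:,:,::-1],(400,400),interpolation=cv2.INTER_CUBIC) for k in(a[v-100:v+100,u-100:u+100],b[185:285,245:345])]))
```

```text
170 161 [-0.35  1.06  0.1 ] 21.9083
```

View pics/fin.png

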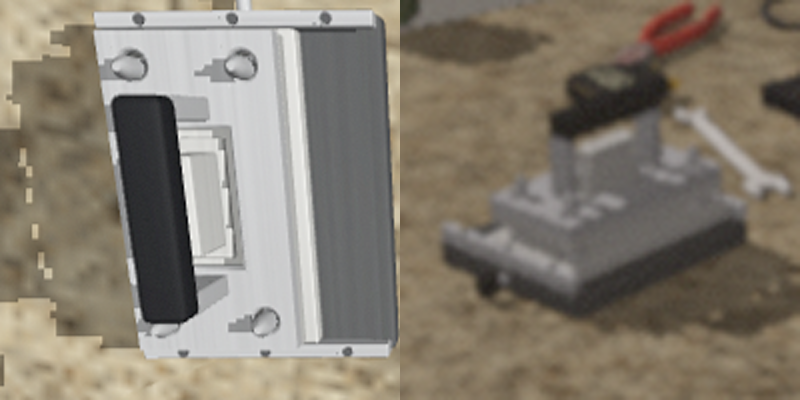

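The cover lies flat on the spacer, the posts come through all four holes, the rib stands in the window, and the gripper is clear. I'm handing it in.

```bash
python3 -c "
from cell import manip
print(manip.finish_job())"
```

```text
the job is handed in; nothing more can be done
None
```

The jig is assembled and handed in at about 22 s: the spacer is home on the shoulders and the cover lies flat on it, both released; the stopwatch, knob and clamp block were never touched.

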